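# Pin down the power unit in the car boot

### The job

Lock the aluminium power unit into its cradle: take the thick pin with the plain round grip out of the pin rack and push it fully home, collar down on the rim, in the flared hole of the cradle. Then flip the sprung wire ring over so that it snaps down on the end of the pin, and let everything go.

Things in the scene. Friction and masses are not known exactly. Their poses are not given: they have to be found in the camera images.
- lock_pin: Steel pin to use, upright. Origin: centre of collar underside; z up. Below: shank 18 mm dia, 50 long, end tapered to 8. Above: collar 54 dia, 6 thick, then plain round grip 22 dia, 30 tall. 0.18 kg. Hangs by its collar, 66 above table, in a grey rack: 3 holes 85 apart in a row along world y (+-23 deg). Neighbours, same height: slim pin (collar 34, grip 13 dia), cross-bar pin (bar 56 long).
- bore (a point): Centre of the rim of the cradle's flared bush, 66 mm above table; the collar rests here. z up, turned about z up to 20 deg. Mouth 44 wide, narrowing over 21 depth to a 24 bore. A stiff plug stops the pin with its collar 12 above the rim; about 5 N in all (pin's weight included) then pushes it down, and it does not spring back. Aluminium unit at y +80 to +230, top 14 above the rim.
- ring (a joint): Sprung wire ring, rad. 0: level along -y of the bore frame, lying on the top of a fully home pin; 2.2: laid back open towards the unit (start); -0.2: shut without pin. Hinge axis: bore frame x, at y +50, z +40 mm, between posts at x +-31, tops z +44. Its weight lays it open above about 1.75; pushed below that, weight and a light spring snap it shut by themselves. Under 1 N tips it.
- ring_bar (a point): Middle of the ring's straight cross bar, the side opposite the hinge, 50 mm from the hinge axis. D-shaped loop of 8 mm wire, 46 wide between centre lines, the straight bar 28 long. Open it stands about 80 above the rim at bore frame y +79; shut it lies over the bore axis, 40 above the rim.
Things that resemble listed ones, but are neither listed nor needed, are in the scene too. What is shaped like the lock_pin but red is not meant.

How it is judged:
By the outcome, as a careful person would: the job done as asked, in the order asked, and still so for the second after the job is handed in, with the robot touching nothing.
It also fails if it takes over 48 s, if anything falls off the work surface, if the arm or the gripper's body presses on something with over 40 N, if the wrist force passes 120 N, or if a joint passes its speed limit or range.

### The arm

A 6-joint arm with a two-finger parallel gripper is mounted at the origin on the work surface. World frame = base frame: x ahead of the robot, y to its left, z up, the work surface at z = 0. Lengths are in m, angles in rad, forces in N, time in s.
With the tool pointing down it reaches from about 0.425 to 0.95 m from the base axis. Payload 3.5 kg.
Tool frame: the origin (TCP) lies on the centre line of the jaws, within the pads' length; the fingertips stand 14 mm ahead of it and the grasp point (between the pads) lies 5 mm behind it (ctrl.finger_overhang is the distance from the TCP to the fingertips, in m); z points along the fingers, y is the line along which they close (so a half turn about z gives the same grasp; the last joint's range is limited). The gripper opens to 85 mm and grips with 20 to 120 N. Pads are 22 mm wide; open, the fingers measure 114 mm over their backs; the gripper's body (76 mm by 85 mm) begins 54 mm behind the grasp point. The pads swing forward as they close: fully open they stand 13 mm farther back than shut.
Start: joints at [-1.268, 0.286, 1.577, -0, 1.279, -0.15], TCP at [0.295, -0.607, 0.245] pointing down, gripper open.
Joint ranges: [-2.77, 2.77], [-0.9, 2.22], [0.21, 2.48], [-1.53, 4.67], [0.24, 2.81], [-2.84, 2.84]. Speed limits (rad/s): [2.79, 2.79, 3.14, 3.14, 3.14, 3.14].

### API

Orientations are given as a unit quaternion [x, y, z, w].
In Python, from plant import ctrl gives the robot as it stands.
- The arm moves only by the tool send_rows, never from a script. Its argument "moves" is text: rows parted by semicolons, each of 7 numbers parted by spaces: the turn, a rotation vector about the tool's x, y, z in units of 360 degrees (1.0 is 360 degrees), then the shift along the tool's x, y, z in units of 20 cm (1.0 is 20 cm), then the gripper's target within -1 to 1 (fully open at 1, half-way at 0, shut at -1). A call has 1 to 12 rows; each row is the pose to reach, as a shift and turn from the pose commanded when the call began, along the tool's axes at that moment, turning the shorter way round; what a row does not reach only later rows make up. A row lasts 1/8 s, in which the tool goes at most 62.5 mm and 10.7 degrees, less where a joint would pass 70% of its speed; a pose out of reach is approached as far as the arm can. A call with a number of a shift or a turn outside -1 to 1 is refused whole. A call with a gripper value outside its range is refused whole. The fingers move at their own pace and stop on an object; "newtons" is the grip in N (left out, the last holds). Time passes only in rows, so rows that repeat a pose let the fingers close. It gives the time, the measured TCP pose, the force, the opening and the grip force at its end, in the units of the state.
- ctrl.get_state(): the state, without advancing time (a new reading comes with each control period).
- ctrl.read_camera(name): name is "scene" or "top" or "wrist"; returns a dict with "image" (480x640x3 uint8, red, green, blue), "fovy" (degrees; the focal length in pixels is half the picture's height over the tangent of half this angle, whatever the lens; pixels are square), "cx", "cy" (the principal point, pixels), "extrinsics" (4x4, takes a point from camera to world coordinates). Camera axes: x right, y up, looking along -z (the intrinsics and any distortion apply to the point x, -y, -z); pixel columns grow to the right and rows downward; lengths in m; the calibration is good to about 2 mm. A picture is of the moment at which its call begins. There is no depth.
- ctrl.sign_off(): hands the job in; it is judged then, once.
The state is a dict: "time": time; "qpos": joint angles; "dq": joint speeds; "joint_efforts": joint torques, N m; "eef_pos": TCP position; "tcp_rot": TCP orientation; "contact_force": force on the tool from outside, world axes, zero at the start; "wrist_torque": the same for the moment, N m; "opening": opening from 0.0 (shut) to 1.0 (fully open); "finger_force": force on a finger pad.
Only numpy, scipy, OpenCV 4.12 (cv2) and the standard library are available. Lean on these libraries where they do the work, as an engineer would, in place of code of your own. Each camera call takes 0.05 s, during which the arm holds its last target. There are 200 camera calls.

## Working session

There is one attempt and no reset: what is moved stays moved. The work goes in short steps, Python scripts to look and compute and a tool call to move; the robot and the scene stay as the last step left them, time stands still between calls to the robot, and variables do not carry over. Pictures are saved under pics/ and viewed, at most 10 in all, crops included, and the job is handed in when it is done.

Besides the shell and the picture viewer there is one more tool, called after "Request:" as name(argument=value, ...) on one line, values as JSON. send_rows: Moves the arm, as the interface text tells. Its arguments: {"type":"object","properties":{"moves":{"type":"string"},"newtons":{"type":"number"}},"required":["moves"]}

```bash
mkdir -p pics; ls; cat > h.py <<'E'
import numpy as np, cv2
from plant import ctrl
def cam(n):
    c=ctrl.read_camera(n); c['f']=240/np.tan(np.radians(c['fovy'])/2); return c
def ray(c,u,v):
    E=np.array(c['extrinsics']); d=E[:3,:3]@np.array([(u-c['cx'])/c['f'],-(v-c['cy'])/c['f'],-1]); return E[:3,3],d/np.linalg.norm(d)
def plane(c,u,v,z):
    o,d=ray(c,u,v); return o+d*(z-o[2])/d[2]
def proj(c,p):
    E=np.array(c['extrinsics']); q=E[:3,:3].T@(np.array(p)-E[:3,3]); return np.array([c['cx']+c['f']*q[0]/-q[2], c['cy']-c['f']*q[1]/-q[2]])
def two(c1,a,c2,b):
    o1,d1=ray(c1,*a);o2,d2=ray(c2,*b)
    t=np.linalg.lstsq(np.c_[d1,-d2],o2-o1,rcond=None)[0]; p,q=o1+t[0]*d1,o2+t[1]*d2
    return (p+q)/2,np.linalg.norm(p-q)
def save(c,n): cv2.imwrite('pics/'+n+'.png',c['image'][:,:,::-1])
E
python3 - <<'E'
from h import *
for n in ['scene','top']:
    c=cam(n); save(c,n+'0'); print(n,{k:v for k,v in c.items() if k!='image'})
print(ctrl.get_state())
E
```

```text
pics
scene {'fovy': 55.73550972436221, 'cx': 316.6510533238018, 'cy': 244.08738768047218, 'extrinsics': array([[-0.24635141, -0.78456737,  0.56900353,  0.94798735],
       [ 0.96906827, -0.2083395 ,  0.13229261,  0.02548559],
       [ 0.01475345,  0.58399374,  0.81162408,  0.76083446],
       [ 0.        ,  0.        ,  0.        ,  1.        ]]), 'f': np.float64(453.8986452523208)}
top {'fovy': 56.36548247518984, 'cx': 323.1852480587414, 'cy': 245.14138529295667, 'extrinsics': array([[-0.01081045,  0.98161848, -0.19054735,  0.36203182],
       [-0.99961756, -0.00575826,  0.02704785, -0.07478339],
       [ 0.02545345,  0.19076688,  0.98130531,  0.81901341],
       [ 0.        ,  0.        ,  0.        ,  1.        ]]), 'f': np.float64(447.9220341147397)}
{'time': 0.1, 'qpos': array([-1.26795235e+00,  2.87135862e-01,  1.57805559e+00, -9.36773483e-06,
        1.27861274e+00, -1.50001240e-01]), 'dq': array([ 0.00129571, -0.00323433, -0.00248253, -0.00139731,  0.00120483,
        0.00026746]), 'joint_efforts': array([ 1.24854429e-03, -4.07293868e+01, -2.93698436e+01, -1.05855675e-04,
        3.45086271e-03, -7.13212870e-06]), 'eef_pos': array([ 0.29517971, -0.60639512,  0.24403274]), 'tcp_rot': array([ 9.74474828e-01,  2.24494069e-01, -8.88930931e-05, -1.10220152e-03]), 'contact_force': array([ 0.12365883,  0.20018108, -0.00283085]), 'wrist_torque': array([ 0.0067095 ,  0.00280456, -0.01802497]), 'finger_force': 0.0, 'opening': 1.000060198706736}
```

View pics/scene0.png

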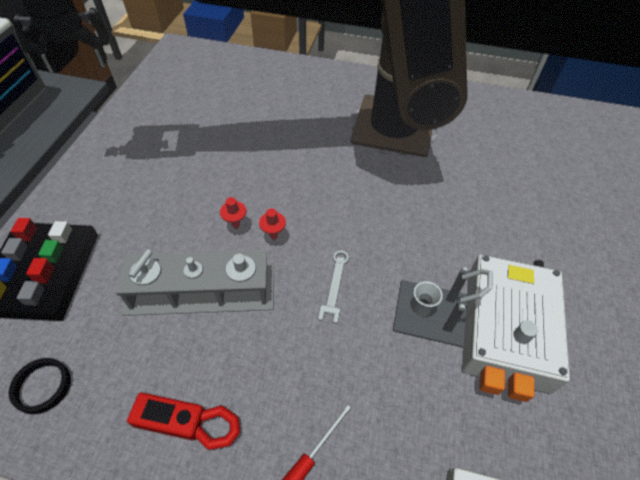

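View pics/top0.png

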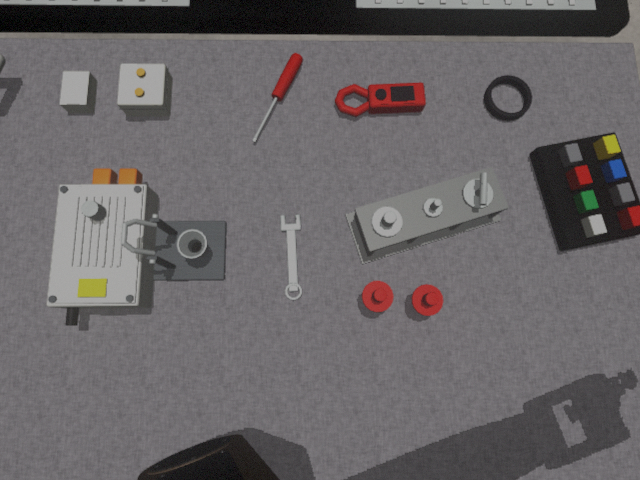

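The scene and top views show three rack pins:
- Cross-bar pin: scene (145,268), top (478,193).
- Slim pin: scene (192,268), top (433,207).
- Thick pin with the wide collar and plain grip: scene (240,266), top (388,220). This one fits the description.

The red look-alikes lie loose on the table. The bush is at scene (428,293) and top (192,244), and the ring's posts lie on its unit side. Next I'll take an enlarged crop and measure.

```bash
python3 - <<'E'
from h import *
S,T=cam('scene'),cam('top')
a=T['image'][170:270,330:520]; b=T['image'][200:290,110:240]; c=S['image'][240:300,110:280]; d=S['image'][255:325,390:500]
def r(i): return cv2.resize(i,(400,290),interpolation=cv2.INTER_CUBIC)
cv2.imwrite('pics/crop1.png',np.vstack([np.hstack([r(a),r(b)]),np.hstack([r(c),r(d)])])[:,:,::-1])
def hough(C,u,v,w,thr):
    g=cv2.cvtColor(C['image'],cv2.COLOR_RGB2GRAY)[v-w:v+w,u-w:u+w]
    m=(g>thr).astype(np.uint8); cs,_=cv2.findContours(m,cv2.RETR_LIST,cv2.CHAIN_APPROX_NONE)
    for k in sorted(cs,key=cv2.contourArea)[-3:]:
        if len(k)>8:
            e=cv2.fitEllipse(k); print((u,v),thr,np.round(np.array(e[0])+[u-w,v-w],1),np.round(e[1],1),round(e[2]),cv2.contourArea(k))
for thr in (150,170,190):
    hough(T,388,221,24,thr); hough(S,240,266,24,thr); hough(T,192,244,24,thr); hough(S,428,293,24,thr)
E
```

```text
(388, 221) 150 [386.8 222.1] [15.5 17.3] 48 154.0
(388, 221) 150 [386.8 220.9] [28.1 29.4] 109 647.0
(240, 266) 150 [240.4 265.6] [13.  16.2] 81 142.5
(240, 266) 150 [240.  266.9] [25.6 28.6] 73 570.0
(192, 244) 150 [190.1 239.6] [18.6 25.5] 67 0.0
(192, 244) 150 [184.5 249.8] [ 9.7 15.6] 134 1.0
(192, 244) 150 [185.4 249.4] [32.  45.2] 46 1.0
(428, 293) 150 [428. 294.] [22.7 27.3] 108 99.5
(240, 266) 170 [240.5 265.6] [14.4 17.3] 80 172.0
(240, 266) 170 [240. 267.] [24.1 27.9] 76 521.0
(428, 293) 170 [427.6 292.5] [20.4 26.6] 108 13.0
(240, 266) 190 [236.7 258.9] [3.9 5.2] 130 3.0
(240, 266) 190 [239.8 269.2] [16.2 19.9] 67 47.0
```

View pics/crop1.png

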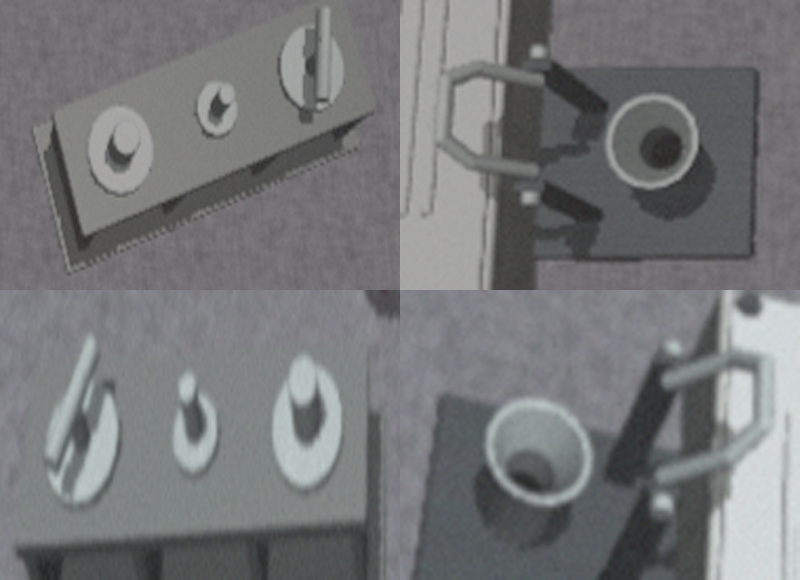

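The crop confirms it. The thick pin has the widest round collar and a plain grip, next to the slim pin and the cross-bar pin. In crop pixels, the post tops are at (539,52) and (530,197) in the top view and (671,349) and (660,505) in the scene view. The ring bar is near (449,110) and (768,390), and the rim centre near (652,141) and (539,451).

```bash
python3 - <<'E'
from h import *
S,T=cam('scene'),cam('top')
tb=lambda x,y:((x-400)*130/400+110,y*90/290+200)
sb=lambda x,y:((x-400)*110/400+390,(y-290)*70/290+255)
P={}
for n,a,b,z in [('collar',(386.8,220.9),(240,267),.071),('rim',tb(652,141),sb(539,451),.066),('postA',tb(539,52),sb(671,349),.110),('postB',tb(530,197),sb(660,505),.110),('bar',tb(449,110),sb(768,390),.146)]:
    p,e=two(T,a,S,b);P[n]=p; print(n,np.round(p,4),'gap',round(e,4),np.round(plane(T,*a,z),4),np.round(plane(S,*b,z),4))
for n,a in [('grip top',(125,133)),]:
    u=(330+125*190/400,170+133*100/290); print(n,plane(T,*u,.102))
u=(110+302*170/400,240+(378-290)*60/290); print('griptopS',plane(S,*u,.102))
print('slim', plane(T,330+217*190/400,170+108*100/290,.071),'cross',plane(T,330+312*190/400,170+67*100/290,.071))
d=P['postA']-P['postB'];print(np.linalg.norm(d),np.degrees(np.arctan2(d[1],d[0])))
m=(P['postA']+P['postB'])/2-P['rim'];print(m,np.degrees(np.arctan2(-m[0],m[1])))
print(np.degrees(np.arctan2(*(P['bar']-P['rim'])[:2]))*-1)
E
```

```text
collar [ 0.5494 -0.2066  0.0716] gap 0.0021 [ 0.5493 -0.2057  0.071 ] [ 0.5491 -0.2079  0.071 ]
rim [0.5127 0.1287 0.0625] gap 0.0002 [0.512  0.1279 0.066 ] [0.5149 0.1281 0.066 ]
postA [0.5304 0.1562 0.1804] gap 0.008 [0.5491 0.177  0.11  ] [0.4782 0.1767 0.11  ]
postB [0.4916 0.2052 0.0128] gap 0.0125 [0.4754 0.1772 0.11  ] [0.5528 0.1764 0.11  ]
bar [0.5118 0.2093 0.1444] gap 0.0038 [0.5115 0.2066 0.146 ] [0.5122 0.2108 0.146 ]
grip top [ 0.55008689 -0.20490459  0.102     ]
griptopS [ 0.5505503 -0.2064253  0.102    ]
slim [ 0.57339094 -0.28756278  0.071     ] cross [ 0.59883023 -0.36889319  0.071     ]
0.1788856410042027 -51.65157554780657
[-0.00167407  0.05201892  0.03415272] 1.8432539928196547
0.6119791499952771
```

Request:
send_rows(moves="0 0 -0.089 1 -0.62 0 0;0 0 -0.089 1 -0.62 0 0;0 0 -0.089 1 -0.62 0 0;0 0 -0.089 1 -0.62 0 0;0 0 -0.089 1 -0.62 0 0;0 0 -0.089 1 -0.62 0 0;0 0 -0.089 1 -0.62 0 0")

```text
time: 1.18
eef_pos: [0.4203, -0.4091, 0.2453]
tcp_rot: [0.875, 0.484, -0.0, 0.0]
contact_force: [0.2, 0.1, -0.9]
opening: 0.501
finger_force: 0.0
```

```bash
cat >> h.py <<'E'
from scipy.spatial.transform import Rotation as Rn
def go(p,yaw=90.):  # tool x axis heading in world, deg; prints units for the row
    s=ctrl.get_state(); R=Rn.from_quat(s['tcp_rot']); G=Rn.from_euler('z',yaw,degrees=True)*Rn.from_euler('x',180,degrees=True)
    print('turn',np.round((R.inv()*G).as_rotvec()/2/np.pi,4),'shift',np.round(R.inv().apply(np.array(p)-s['eef_pos'])/.2,4),'at',np.round(s['eef_pos'],4),'t',s['time'],'F',np.round(s['contact_force'],1),'open',s['opening'])
E
python3 -c "
from h import *
print(ctrl.finger_overhang); go((.55,-.206,.16))"
```

```text
0.014
turn [-0.      0.     -0.0892] shift [1.2051 0.0096 0.4261] at [ 0.4203 -0.4091  0.2453] t 1.175 F [ 0.2  0.1 -0.9] open 0.5009972317879721
```

Request:
send_rows(moves="0 0 -0.0892 0.9 0 0.3 0;0 0 -0.0892 0.9 0 0.3 0;0 0 -0.0892 0.9 0 0.3 0;0 0 -0.0892 0.9 0 0.3 0;0 0 -0.0892 0.9 0 0.3 0;0 0 -0.0892 0.9 0 0.3 0")

```text
time: 1.92
eef_pos: [0.5161, -0.2573, 0.1861]
tcp_rot: [0.708, 0.707, -0.0, 0.001]
contact_force: [-0.8, 0.5, -0.1]
opening: 0.502
finger_force: 0.0
```

```bash
python3 -c "
from h import *
go((.55,-.206,.16)); c=cam('wrist'); save(c,'w1'); print(c['f'],proj(c,(.55,-.206,.072)),proj(c,(.55,-.206,.102)))"
```

```text
turn [ 0.0002  0.0002 -0.0002] shift [0.2568 0.169  0.1306] at [ 0.5161 -0.2573  0.1861] t 1.925 F [-0.8  0.5 -0.1] open 0.5019552158944428
404.8180851382465 [382.92490028 157.68510707] [390.79145094 164.59409045]
```

View pics/w1.png

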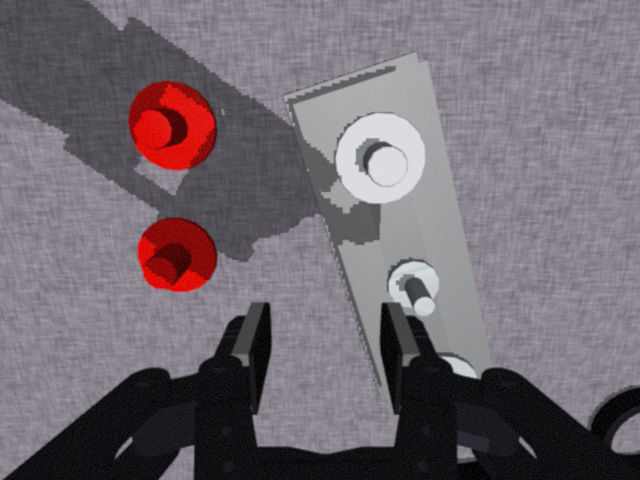

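The wrist view shows the grip top at (388,166), within about 2 px of the prediction. The pin position is good, so I'm going down to grasp it.

Request:
send_rows(moves="0 0 0 0.257 0.164 0.1 0;0 0 0 0.257 0.164 0.1 0;0 0 0 0.257 0.164 0.1 0;0 0 0 0.257 0.164 0.3 0;0 0 0 0.257 0.164 0.42 0;0 0 0 0.257 0.164 0.475 0;0 0 0 0.257 0.164 0.475 0;0 0 0 0.257 0.164 0.475 -0.6;0 0 0 0.257 0.164 0.475 -0.9;0 0 0 0.257 0.164 0.475 -0.9;0 0 0 0.257 0.164 0.475 -0.9;0 0 0 0.257 0.164 0.475 -0.9", newtons=60)

```text
time: 3.48
eef_pos: [0.5502, -0.2047, 0.0922]
tcp_rot: [0.706, 0.708, 0.0, 0.002]
contact_force: [-0.5, -0.1, 6.5]
opening: 0.232
finger_force: 59.4
```

```bash
python3 -c "
from h import *
go((.55,-.206,.22))"
```

```text
turn [0.0004 0.0003 0.0003] shift [-0.0078  0.0008 -0.639 ] at [ 0.5502 -0.2047  0.0922] t 3.475 F [-0.5 -0.1  6.5] open 0.23238380650044738
```

Request:
send_rows(moves="0 0 0 0 0 -0.2 -0.9;0 0 0 0 0 -0.4 -0.9;0 0 0 0 0 -0.6 -0.9;0 0 0 0.3 0 -0.6 -0.9;0 0 0 0.6 0 -0.6 -0.9;0 0 0 0.9 -0.05 -0.6 -0.9;0 0 0 0.9 -0.05 -0.6 -0.9;0 0 0 0.9 -0.05 -0.6 -0.9")

```text
time: 4.47
eef_pos: [0.5385, -0.0238, 0.2097]
tcp_rot: [0.706, 0.708, -0.0, -0.0]
contact_force: [1.0, -0.5, -1.5]
opening: 0.233
finger_force: 59.5
```

```bash
python3 -c "
from h import *
go((.5135,.128,.17)); c=cam('wrist'); save(c,'w2')"
```

```text
turn [-0.0001  0.      0.0004] shift [ 0.7592 -0.1227  0.1987] at [ 0.5385 -0.0238  0.2097] t 4.475 F [ 1.  -0.5 -1.5] open 0.23288751109915076
```

View pics/w2.png

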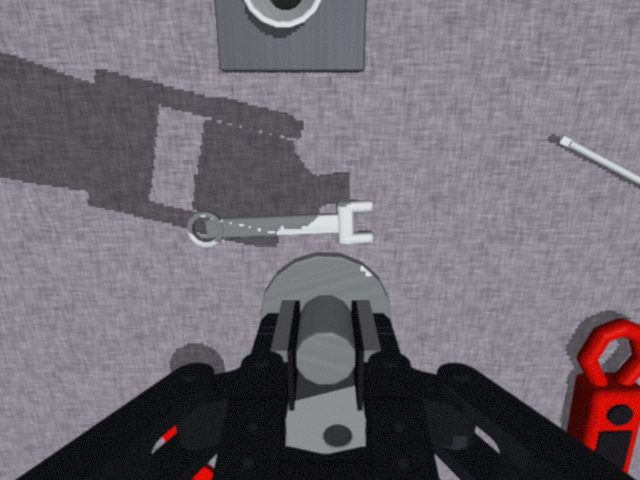

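The wrist view shows the pin held upright with the jaws centred on the grip. The bush rim is at the top edge, with its centre column near 283. I'll check that column against the rim estimate.

```bash
python3 -c "
from h import *
c=cam('wrist'); print(proj(c,(.5135,.128,.066)), plane(c,283,4,.066))
g=cv2.cvtColor(c['image'],cv2.COLOR_RGB2GRAY)
for v in (2,6,10,14,18): r=np.where(g[v,225:350]>150)[0]+225; print(v,r.min() if len(r) else 0,r.max() if len(r) else 0)
go((.513,.128,.17))"
```

```text
[282.77061703 -25.07263974] [0.51317061 0.11311077 0.066     ]
2 245 318
6 248 316
10 250 314
14 255 309
18 259 305
turn [-0.0001  0.      0.0001] shift [ 0.7646 -0.1287  0.2   ] at [ 0.5388 -0.0249  0.21  ] t 4.575 F [ 0.8 -0.1 -1.5] open 0.2323276401042472
```

Request:
send_rows(moves="0 0 0 0.3 -0.05 0.1 -0.9;0 0 0 0.6 -0.1 0.2 -0.9;0 0 0 0.769 -0.127 0.2 -0.9;0 0 0 0.769 -0.127 0.2 -0.9;0 0 0 0.769 -0.127 0.2 -0.9;0 0 0 0.769 -0.127 0.3 -0.9;0 0 0 0.769 -0.127 0.4 -0.9;0 0 0 0.769 -0.127 0.46 -0.9;0 0 0 0.769 -0.127 0.46 -0.9")

```text
time: 5.7
eef_pos: [0.5129, 0.1288, 0.1175]
tcp_rot: [0.707, 0.707, -0.001, -0.001]
contact_force: [-0.4, 0.2, -2.4]
opening: 0.237
finger_force: 59.5
```

```bash
python3 -c "
from h import *
go((.513,.129,.092)); c=cam('scene'); a=c['image'][200:380,340:580]
cv2.imwrite('pics/s2.png',cv2.resize(a,(800,600),interpolation=cv2.INTER_CUBIC)[:,:,::-1])"
```

```text
turn [-0.0003  0.     -0.    ] shift [0.0011 0.0009 0.1274] at [0.5129 0.1288 0.1175] t 5.7 F [-0.4  0.2 -2.4] open 0.23747181653879496
```

View pics/s2.png

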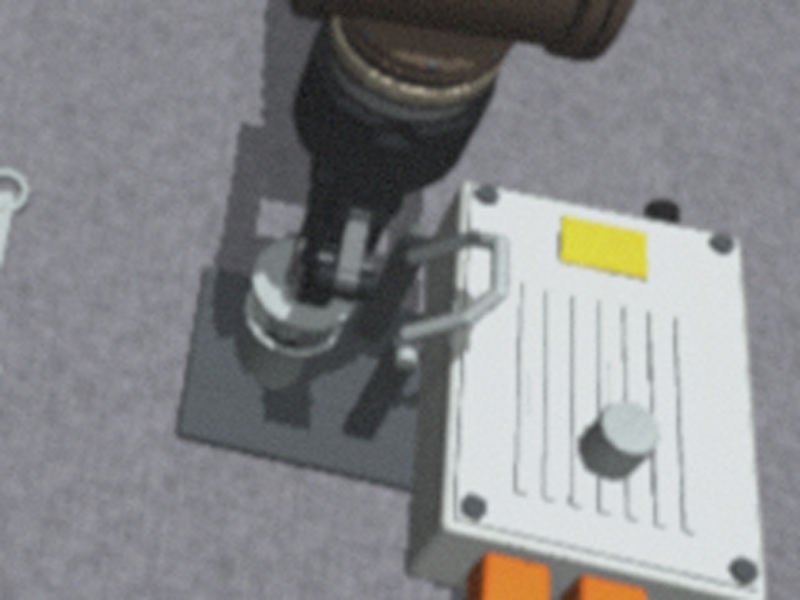

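The pin is seated in the mouth, centred, with its collar just above the rim near (300,310) in the crop. The ring is clear of the gripper. Now I push it down.

Request:
send_rows(moves="0 0 0 0 0 0.04 -0.9;0 0 0 0 0 0.06 -0.9;0 0 0 0 0 0.08 -0.9;0 0 0 0 0 0.10 -0.9;0 0 0 0 0 0.115 -0.9;0 0 0 0 0 0.127 -0.9;0 0 0 0 0 0.127 -0.9;0 0 0 0 0 0.127 -0.9")

```text
time: 6.75
eef_pos: [0.5133, 0.1299, 0.0929]
tcp_rot: [0.707, 0.708, 0.0, 0.0]
contact_force: [-0.3, 0.2, 1.4]
opening: 0.239
finger_force: 59.7
```

```bash
python3 -c "
from h import *
go((.513,.129,.09))"
```

```text
turn [ 0.0001 -0.      0.0003] shift [-0.0043 -0.0015  0.0143] at [0.5133 0.1299 0.0929] t 6.75 F [-0.3  0.2  1.4] open 0.23920315654807306
```

Request:
send_rows(moves="0 0 0 0 0 0.007 -0.9;0 0 0 0 0 0.014 -0.9;0 0 0 0 0 0.014 -0.9;0 0 0 0 0 0.014 -0.9")

```text
time: 7.25
eef_pos: [0.5134, 0.1299, 0.0922]
tcp_rot: [0.706, 0.708, -0.0, -0.0]
contact_force: [-6.5, -0.1, 12.4]
opening: 0.235
finger_force: 61.2
```

```bash
python3 -c "
from h import *
go((.513,.129,.09)); c=cam('scene'); a=c['image'][240:330,390:510]
cv2.imwrite('pics/s3.png',cv2.resize(a,(800,600),interpolation=cv2.INTER_CUBIC)[:,:,::-1])"
```

```text
turn [-0.0001  0.      0.0003] shift [-0.0047 -0.0021  0.0108] at [0.5134 0.1299 0.0922] t 7.25 F [-6.5 -0.1 12.4] open 0.23545511078391085
```

View pics/s3.png

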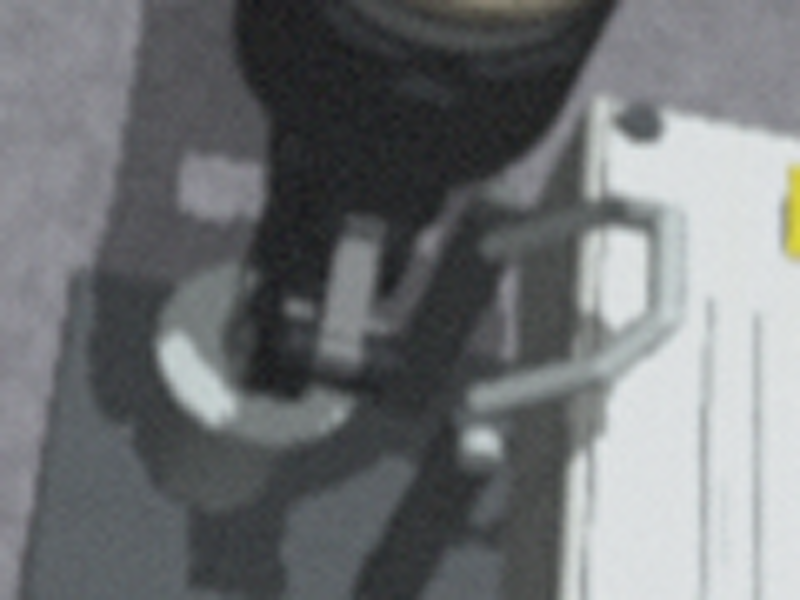

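The collar sits flush on the bush. The force rose to 12 N with the TCP at the same height as in the rack (0.0922), so the pin is home. Releasing and retreating upward.

Request:
send_rows(moves="0 0 0 0 0 -0.01 0;0 0 0 0 0 -0.01 0;0 0 0 0 0 -0.01 0;0 0 0 0 0 -0.01 0;0 0 0 0 0 -0.2 0;0 0 0 0 0 -0.4 0;0 0 0 0 0 -0.7 -0.5;0 0 0 0 0 -0.8 -1;0 0 0 0 0 -0.8 -1;0 0 0 0 0 -0.8 -1")

```text
time: 8.55
eef_pos: [0.5122, 0.1298, 0.2482]
tcp_rot: [0.707, 0.708, -0.001, -0.001]
contact_force: [-0.6, -0.7, -0.2]
opening: -0.0
finger_force: 0.0
```

```bash
python3 -c "
from h import *
go((.513,.240,.24)); c=cam('wrist'); save(c,'w3'); print(proj(c,(.513,.128,.072)),proj(c,(.513,.128,.102)),proj(c,(.513,.128,.084)))"
```

```text
turn [-0.0005  0.      0.0003] shift [0.551  0.0049 0.041 ] at [0.5122 0.1298 0.2482] t 8.55 F [-0.6 -0.7 -0.2] open -9.745044307974695e-05
[327.2236273 217.8506153] [327.27154477 228.89266191] [327.24171078 222.01775223]
```

View pics/w3.png

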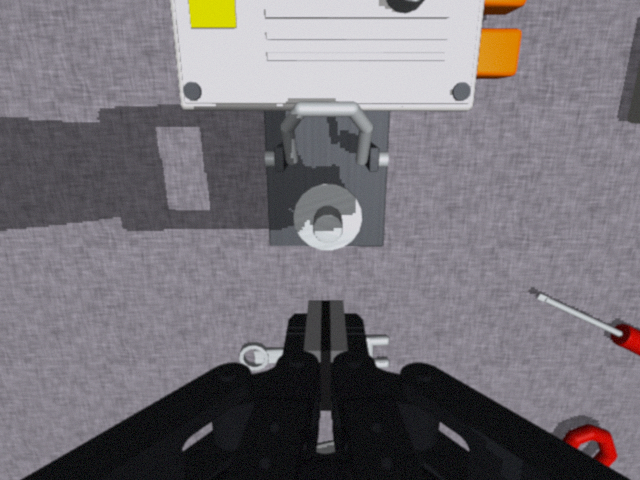

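The wrist view shows the collar at (328,217), matching the prediction of (327,218) for a home pin. The ring bar is at (327,108), straight ahead. I'll go over and behind the bar with closed fingers, then push it back towards the bore.

Request:
send_rows(moves="0 0 0 0.3 0.005 0 -1;0 0 0 0.555 0.005 0 -1;0 0 0 0.555 0.005 0 -1;0 0 0 0.555 0.005 0.2 -1;0 0 0 0.555 0.005 0.4 -1;0 0 0 0.555 0.005 0.5 -1;0 0 0 0.555 0.005 0.5 -1")

```text
time: 9.48
eef_pos: [0.5127, 0.24, 0.1478]
tcp_rot: [0.707, 0.707, -0.002, -0.001]
contact_force: [0.1, -0.0, 0.4]
opening: -0.001
finger_force: 0.0
```

```bash
python3 -c "
from h import *
go((.513,.186,.148))"
```

```text
turn [-0.0008  0.0002  0.0002] shift [-0.2698  0.0013 -0.0006] at [0.5127 0.24   0.1478] t 9.475 F [ 0.1 -0.   0.4] open -0.0013392002378740586
```

Request:
send_rows(moves="0 0 0 -0.05 0 0 -1;0 0 0 -0.1 0 0 -1;0 0 0 -0.14 0 0 -1;0 0 0 -0.18 0 0 -1;0 0 0 -0.22 0 0 -1;0 0 0 -0.25 0 0 -1;0 0 0 -0.28 0 0 -1;0 0 0 -0.28 0 0 -1;0 0 0 -0.28 0 0 -1;0 0 0 -0.28 0 0 -1;0 0 0 -0.1 0 -0.3 -1;0 0 0 -0.1 0 -0.6 -1")

```text
time: 10.98
eef_pos: [0.5129, 0.2218, 0.2658]
tcp_rot: [0.706, 0.708, -0.001, -0.001]
contact_force: [0.7, 0.2, 0.6]
opening: -0.001
finger_force: 0.0
```

Request:
send_rows(moves="0 0 0 -0.6 0 -0.2 -1;0 0 0 -0.8 0 -0.2 -1;0 0 0 -0.8 0 -0.2 -1;0 0 0 -0.8 0 -0.2 -1;0 0 0 -0.8 0 -0.2 -1;0 0 0 -0.8 0 -0.2 -1")

```text
time: 11.72
eef_pos: [0.514, 0.0617, 0.3055]
tcp_rot: [0.706, 0.708, -0.0, -0.0]
contact_force: [0.5, 0.2, -0.5]
opening: -0.002
finger_force: 0.0
```

```bash
python3 -c "
from h import *
go((.513,.186,.148)); c=cam('wrist'); s=cam('scene'); t=cam('top')
r=lambda i:cv2.resize(i,(400,300),interpolation=cv2.INTER_CUBIC)
cv2.imwrite('pics/e.png',np.hstack([r(c['image']),r(s['image'][235:340,380:520])])[:,:,::-1])"
```

```text
turn [-0.0002 -0.0001  0.0005] shift [ 0.621  -0.0021  0.788 ] at [0.514  0.0617 0.3055] t 11.725 F [ 0.5  0.2 -0.5] open -0.001607880006266833
```

View pics/e.png

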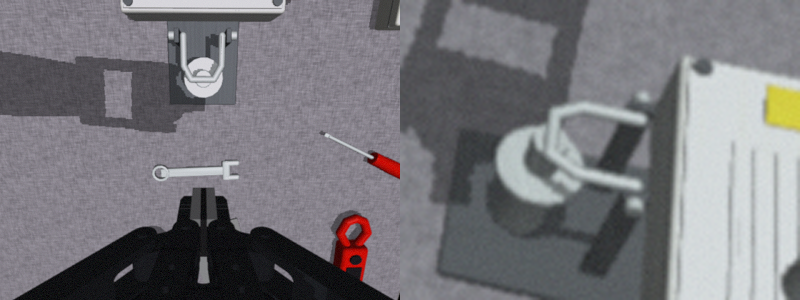

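Both halves show the ring over, with its bar across the grip top: at (203,80) in the left half and (555,135) in the right. I'll check that against the expected shut position before handing in.

```bash
python3 -c "
from h import *
c=cam('wrist');s=cam('scene')
k=np.array([640/400,480/300]); print(proj(c,(.513,.128,.106))/k, (proj(s,(.513,.128,.106))-[380,235])/[140/400,105/300]+[400,0], proj(c,(.513,.128,.072))/k,(proj(s,(.513,.128,.069))-[380,235])/.35+[400,0])"
```

```text
[202.92637734  78.25362026] [552.51022128 131.85718903] [202.99007386  77.21921297] [539.02969918 163.08719112]
```

The bar and collar are both where they should be for a home pin and a shut ring, and the arm is clear.

```bash
python3 -c "
from plant import ctrl
print(ctrl.sign_off())"
```

```text
the job is handed in; nothing more can be done
None
```

The thick plain-grip pin is fully home in the cradle with its collar on the rim, the wire ring is snapped shut over its end, and the job was handed in at about 12 s with the robot touching nothing.

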